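# Fit the hook ring and extend the spoon stand

## Task

Get the telescopic spoon stand ready: slide the steel hook ring over the head of its mast until it sits flat on the mast's flange, and let go of the ring. Then squeeze the button in the side of the mast's head, pull the mast up past its first stop to the second stop, fully out, with the ring riding up on it, and finish while still holding it up there by the head, because it sinks back until I have tightened the clamp. Leave the other things on the worktop where they are.

Things in the scene. Friction and masses are not known exactly. Their poses are not given: they have to be found in the camera images.
- stand: Telescopic spoon stand, fixed to the worktop. Origin: centre of its underside, z up; +y points to the button's side. Wooden foot 110 mm across, 13 high; steel tube 38 mm across with a black collar (44 across) up to 126 mm height; small black clamp knob to 39 mm from the axis at 118 mm height on the -x side (fixed, not to be used). The mast slides in the tube.
- mast (a joint): Mast pulled up, m: 0 down (start), 0.045 first stop, 0.090 second stop (hard end of travel). Locked at 0 and at 0.045 unless the button is pressed 3 mm or more; with it kept pressed the mast slides freely from 0 to 0.090. Mast and ring weigh about 4 N, friction about 1 N. The second stop does not lock: let go, it sinks to about 0.06.
- button (a joint): Travel of the button into the head, m: 0 out, 0.005 flush with the head's face, 0.006 end. Spring: about 2 N at the start, 6 N flush.
- seat (a point): Point on the mast's axis at the top of its flange (moves with the mast; 132 mm above the worktop when down). Axes as the stand's. Flange 52 mm across, 6 thick. Above the seat: centring boss 36 mm across up to 9 mm, tapering to 24 across at 16 mm; neck 18 across; black head from 28 to 62 mm.
- head (a point): Centre of the mast's black head, 45 mm above the seat (moves with the mast). Axes as the stand's. Head 24 mm along x, 22 mm along y, 34 mm high, the top of the mast 17 mm above this point. The button is in its +y face, at this height.
- button_face (a point): Centre of the outer face of the round steel button, 14 mm across; when out it is 16 mm from the mast's axis along +y of the stand (5 mm proud of the head's +y face, which is 11 mm from the axis). It presses toward -y, for example by pinching the head along y from above with one finger on the button.
- hook_ring: Loose steel ring, 80 to 130 g, 60 mm outside, bore 40 mm, 20 mm high, lying flat. Origin: centre of its underside, z up. Four wire hooks stick out on its diagonals (45 degrees between its x and y axes) to 48 mm from the axis, 4 to 15 mm above its underside; the outside is free to grip along its x or y axis. Seated underside down, as it lies.
- ramekin: White ramekin, 78 mm across, 42 mm high, a bystander near the ring. Origin: centre of its underside.
- mill: Dark wooden pepper mill, 58 mm across, 170 mm high, standing, a bystander right of the stand. Origin: centre of its underside.
- mug: Small white cup with a handle, 64 x 88 x 54 mm, a bystander behind and right of the stand. Origin: centre of its underside.
- teaspoon_a: Metal teaspoon, 137 mm long, a bystander lying at the front right. Origin: centre of its underside.
- teaspoon_b: Metal teaspoon, 134 mm long, a bystander lying at the front right. Origin: centre of its underside.
There are look-alikes about, which are no part of the job. Leave any purple look-alike of the stand alone.

How it is judged:
By the outcome, as a careful person would: the job done as asked, in the order asked, and still so for the second after the job is handed in, while the arm keeps its last pose, push and grip.
It also fails if it takes over 58 s, if anything falls off the work surface, if the arm or the gripper's body presses on something with over 40 N, if the wrist force passes 120 N, or if a joint passes its speed limit or range.

## Robot

A 7-joint arm with a two-finger parallel gripper is mounted at the origin on a cart in front of the work surface, level with it; the furniture and walls round the work are solid. World frame = base frame: x ahead of the robot, y to its left, z up, the work surface at z = 0. Lengths are in m, angles in rad, forces in N, time in s.
With the tool pointing down it reaches from about 0.35 to 0.9 m from the base axis. Payload 8.1 kg.
Tool frame: the origin (TCP) lies on the centre line of the jaws, within the pads' length; the fingertips stand 11 mm ahead of it and the grasp point (between the pads) lies 8 mm behind it (finger_overhang is the distance from the TCP to the fingertips, in m); z points along the fingers, y is the direction in which the jaws open and shut (so a half turn about z gives the same grasp; the last joint's range is limited). The gripper opens to 92 mm and grips with 3 to 60 N. Pads are 19 mm wide; open, the fingers measure 130 mm over their backs; the gripper's body (75 mm by 190 mm) begins 47 mm behind the grasp point.
Start: joints at [1.073, 0.434, 0.025, 1.573, -0.012, 1.134, -0.075], TCP at [0.24, -0.577, 0.238] pointing down, gripper open.
Joint ranges: [-2.62, 2.62], [-0.44, 2.09], [-1.27, 1.32], [0.08, 2.57], [-1.32, 4.46], [0.12, 2], [-2.74, 2.74]. Speed limits (rad/s): [2.22, 2.22, 3.01, 3.01, 3.14, 3.14, 3.14].

## Interface

Orientations are given as a 3x3 rotation matrix whose columns are the frame's x, y, z axes.
In Python, from workcell import * gives the robot as it stands. The module is installed in compiled form; this text tells all that it offers.
- The arm moves only by the tool arm_command, never from a script. Its argument "commands" is a list of rows, each a list of 7 numbers: the closure, from -1 (fully open) to 1 (shut), so that 0 is half open, then the shift along the tool's x, y, z in cm, then the turn, a rotation vector about the tool's x, y, z in degrees. In form: [[claw, x, y, z, rx, ry, rz], ...]. A call has 1 to 10 rows; each row shifts and turns the pose as measured when the row begins, along the tool's axes as they then stand; what a row does not reach is not made up. A row lasts 1/12 s, in which the tool goes at most 41.7 mm and 7.16 degrees, less where a joint would pass 70% of its speed; a pose out of reach is approached as far as the arm can. A call with a gripper value outside its range is refused whole. The fingers move at their own pace and stop on an object; "force" is the grip in N (left out, the last holds). Time passes only in rows, so rows that do not move let the fingers close. It gives the time, the measured TCP pose, the force and the opening at its end, in the units of the state.
- observe(): the state, without advancing time (a new reading comes with each control period).
- read_camera(name): name is "side" or "top" or "wrist"; returns a dict with "pixels" (420x560x3 uint8, red, green, blue), "fovy" (degrees; the focal length in pixels is half the picture's height over the tangent of half this angle, whatever the lens; pixels are square), "cx", "cy" (the principal point, pixels), "camera_from_world" (4x4, takes a point from world to camera coordinates). Camera axes: x right, y down, z forward; pixel columns grow to the right and rows downward; lengths in m; the calibration is good to about 2 mm. A picture is of the moment at which its call begins. There is no depth.
- finish_job(): hands the job in, once; it reports no verdict.
The state is a dict: "time_s": time; "joint_positions": joint angles; "joint_velocities": joint speeds; "tau": joint torques, N m; "tcp_pos": TCP position; "tool_rot": TCP orientation; "force": force on the tool from outside, world axes, zero at the start; "moment": the same for the moment, N m; "finger_gap": opening from 0.0 (shut) to 1.0 (fully open).
Only numpy, scipy, OpenCV 4.12 (cv2) and the standard library are available. Lean on these libraries where they do the work, as an engineer would, in place of code of your own. Each camera call takes 0.05 s, during which the arm holds its last target. There are 200 camera calls.

## Working session

There is one attempt and no reset: what is moved stays moved. The work goes in short steps, Python scripts to look and compute and a tool call to move; the robot and the scene stay as the last step left them, time stands still between calls to the robot, and variables do not carry over. Pictures are saved under pics/ and viewed, about 8 in all and at most 12, crops included, and the job is handed in when it is done.

Besides the shell and the picture viewer there is one more tool, called after "Request:" as name(argument=value, ...) on one line, values as JSON. arm_command: Moves the arm, as the interface text tells. Its arguments: {"type":"object","properties":{"commands":{"type":"array"},"force":{"type":"number"}},"required":["commands"]}

```bash
mkdir -p pics; cat > h.py <<'E'
from workcell import *
import numpy as np, cv2
def cam(n,save=None):
    c=read_camera(n)
    c['f']=c['pixels'].shape[0]/2/np.tan(np.radians(c['fovy'])/2)
    c['bgr']=cv2.cvtColor(c['pixels'],cv2.COLOR_RGB2BGR)
    if save: cv2.imwrite('pics/'+save,c['bgr'])
    return c
def proj(c,p):
    q=c['camera_from_world']@np.append(p,1); return np.array([c['cx']+c['f']*q[0]/q[2],c['cy']+c['f']*q[1]/q[2]])
def ray(c,u,v):
    M=np.linalg.inv(c['camera_from_world']); d=M[:3,:3]@np.array([(u-c['cx'])/c['f'],(v-c['cy'])/c['f'],1]); return M[:3,3],d
def onz(c,u,v,z):
    o,d=ray(c,u,v); return o+d*(z-o[2])/d[2]
E
python3 - <<'E'
from h import *
t=cam('top','top0.png');s=cam('side','side0.png')
for c in(t,s): print(c['fovy'],c['cx'],c['cy'],np.linalg.inv(c['camera_from_world']).round(3).tolist())
o=observe();print(o['tcp_pos'],np.round(o['tool_rot'],3).tolist(),o['time_s'],o['finger_gap'])
E
```

```text
53.61810121261616 273.4121077059646 208.21068003513773 [[-0.012, -0.993, 0.114, 0.461], [-1.0, 0.013, 0.005, 0.199], [-0.006, -0.114, -0.993, 1.216], [0.0, 0.0, 0.0, 1.0]]
54.33611510476715 280.58149060704795 210.5688286286826 [[-0.996, 0.066, -0.054, 0.635], [0.084, 0.646, -0.759, 0.984], [-0.015, -0.761, -0.649, 0.763], [0.0, 0.0, 0.0, 1.0]]
[ 0.24017103 -0.57654443  0.23700226] [[0.923, 0.385, -0.001], [0.385, -0.923, 0.001], [-0.0, -0.001, -1.0]] 0.1 1.0021538093457594
```

View pics/top0.png

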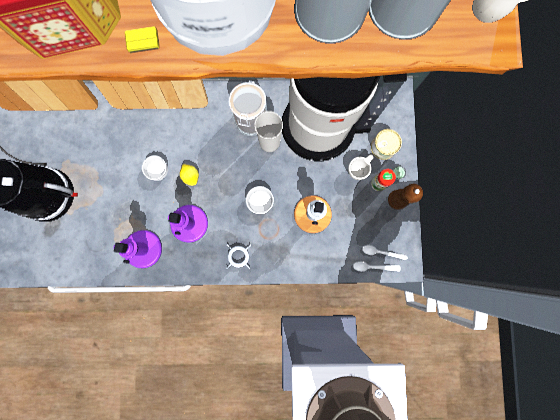

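View pics/side0.png

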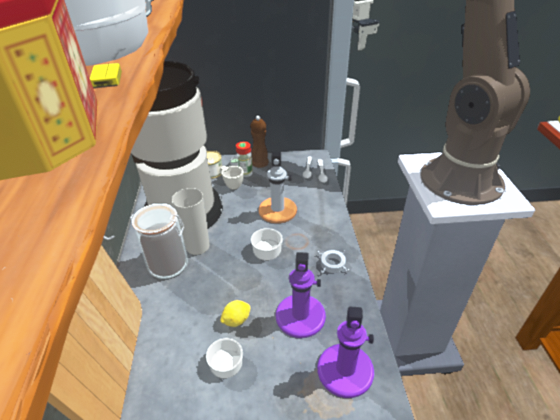

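Top view: the real stand (orange foot) is near (313,214), the ring near (238,256) and the ramekin near (260,200). Two purple look-alikes are at (190,223) and (143,248). Side view: stand at (277,208), ring at (332,261).

```bash
cat > m.py <<'E'
from h import *
t=cam('top');s=cam('side')
def cen(c,lo,hi,box):
    x0,y0,x1,y1=box; m=np.zeros(c['bgr'].shape[:2],np.uint8)
    m[y0:y1,x0:x1]=cv2.inRange(cv2.cvtColor(c['bgr'],cv2.COLOR_BGR2HSV),lo,hi)[y0:y1,x0:x1]
    k=max(cv2.findContours(m,cv2.RETR_EXTERNAL,2)[0],key=cv2.contourArea); return cv2.fitEllipse(cv2.convexHull(k)),m
e,_=cen(t,(8,120,80),(25,255,255),(285,185,340,240)); print('foot top',e,onz(t,*e[0],.013))
e,_=cen(s,(8,120,80),(25,255,255),(250,190,305,228)); print('foot side',e,onz(s,*e[0],.013))
a=cv2.resize(t['bgr'][185:280,205:345],None,fx=5.6,fy=5.6,interpolation=cv2.INTER_CUBIC)
b1=cv2.resize(s['bgr'][150:225,245:310],None,fx=6,fy=6,interpolation=cv2.INTER_CUBIC)
b2=cv2.resize(s['bgr'][240:285,300:365],None,fx=6,fy=6,interpolation=cv2.INTER_CUBIC)
cv2.imwrite('pics/c1.png',a[:600]); 
b=np.zeros((450,790,3),np.uint8); b[:450,:390]=b1; b[:270,400:790]=b2
cv2.imwrite('pics/c2.png',b)
E
python3 m.py
```

```text
foot top ((312.39520263671875, 213.8747100830078), (36.876834869384766, 37.200706481933594), 138.457763671875) [0.58054129 0.09203237 0.013     ]
foot side ((277.410888671875, 209.495361328125), (24.97543716430664, 37.29380416870117), 88.28795623779297) [0.58094843 0.10184499 0.013     ]
```

View pics/c1.png

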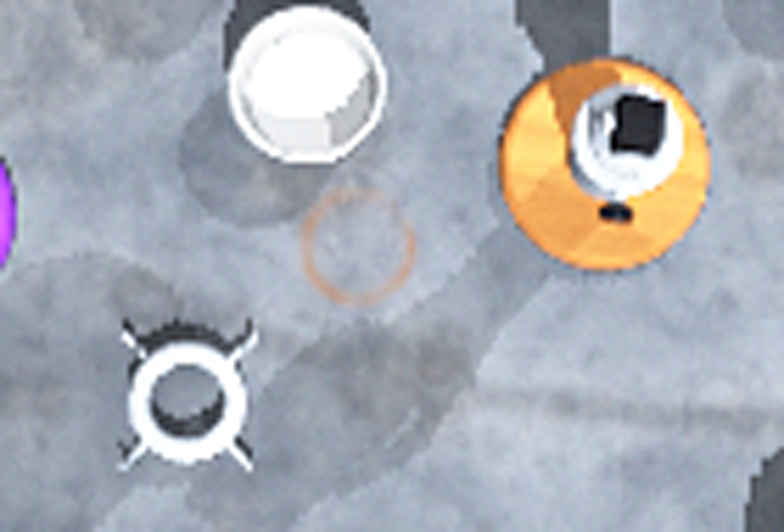

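View pics/c2.png

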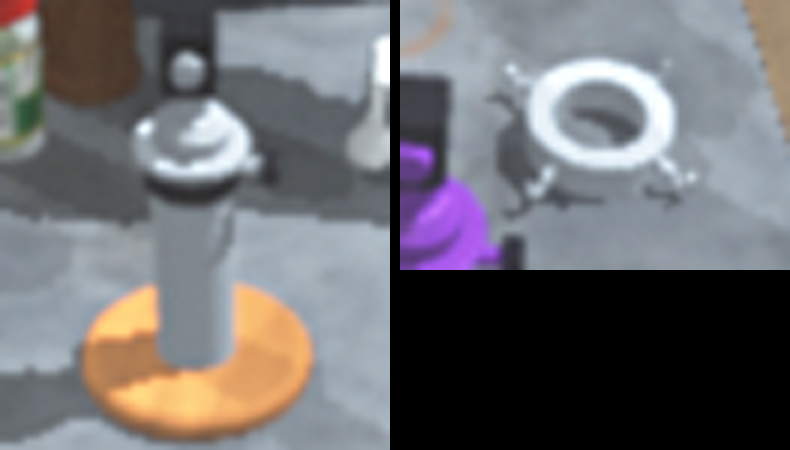

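The crops show the button facing the side camera (stand +y ≈ world +y), the knob toward the robot, and the ring's hooks on the image diagonals. I'll turn these into positions and start moving.

```bash
cat > m2.py <<'E'
from h import *
t=cam('top');s=cam('side')
P=lambda x,y:(205+x/5.6-.4,185+y/5.6-.4)
print('ring',onz(t,*P(187,402),.020),'side',onz(s,300+(601-400)/6-.4,240+114/6-.4,.020))
h=[onz(t,*P(*p),.010)[:2] for p in((127,327),(254,327),(250,466),(124,466))]
for i in(0,1): d=h[i]-h[i+2]; print('hook diag deg',np.degrees(np.arctan2(d[1],d[0])),np.linalg.norm(d))
print('hookc',np.mean(h,0))
k=onz(t,*P(615,212),.118);print('knob',k)
print('headtop c',onz(t,*P(640,124),.194))
print('head top corners',[onz(t,*P(*p),.194)[:2].round(4) for p in((622,97),(666,97),(660,154),(613,150))])
def tri(a,b):
    (o1,d1),(o2,d2)=a,b; A=np.c_[d1,-d2]; q=np.linalg.lstsq(A,o2-o1,rcond=None)[0]
    p,r=o1+d1*q[0],o2+d2*q[1]; return (p+r)/2,np.linalg.norm(p-r)
print('button side ray at z=.177',onz(s,245+187/6-.4,150+70/6-.4,.177))
print('ramekin',onz(t,*P(308,84),.042))
E
python3 m2.py
```

```text
ring [0.46046253 0.308071   0.02      ] side [0.45997451 0.30947852 0.02      ]
hook diag deg 41.30345856748627 0.09572926642998135
hook diag deg -43.69505639074562 0.09724042939797897
hookc [0.46338324 0.30807363]
knob [0.54718839 0.09656677 0.118     ]
headtop c [0.58002379 0.09172925 0.194     ]
head top corners [array([0.5922, 0.0994]), array([0.5919, 0.0799]), array([0.5666, 0.0832]), array([0.5686, 0.1039])]
button side ray at z=.177 [0.58199738 0.10344935 0.177     ]
ramekin [0.6204732  0.24404326 0.042     ]
```

Request:
arm_command(commands=[[-1,0,0,-1,0,0,2.5],[-1,0,-4,0,0,0,2.5],[-1,0,-4,0,0,0,2.5],[-1,0,-4,0,0,0,2.5],[-1,0,-4,0,0,0,2.5],[-1,0.5,-4,0,0,0,2.5],[-1,0.5,-4,0,0,0,2.5],[-1,1,-4,0,0,0,2.5],[-1,1,-4,0,0,0,2.5],[-1,1,-4,0,0,0,0]])

```text
time_s: 1.13
tcp_pos: [0.2144, -0.2189, 0.2439]
tool_rot: [[1.0, -0.029, -0.001], [-0.029, -1.0, -0.004], [-0.001, 0.004, -1.0]]
force: [1.8, -0.4, 0.3]
finger_gap: 1.002
```

Request:
arm_command(commands=[[-1,2,-3.7,0,0,0,0],[-1,2,-3.7,0,0,0,0],[-1,2,-3.7,0,0,0,0],[-1,2,-3.7,0,0,0,0],[-1,2,-3.7,0,0,0,0],[-1,2,-3.7,0,0,0,0],[-1,2,-3.7,0,0,0,0],[-1,2,-3.7,0,0,0,0],[-1,2,-3.7,0,0,0,0],[-1,2,-3.7,0,0,0,0]])

```text
time_s: 1.97
tcp_pos: [0.4179, 0.1455, 0.2448]
tool_rot: [[0.999, -0.036, 0.011], [-0.036, -0.999, -0.011], [0.011, 0.01, -1.0]]
force: [1.1, -2.1, 1.2]
finger_gap: 0.997
```

Request:
arm_command(commands=[[-1,1.5,-3.7,1,0,0,0],[-1,1.5,-3.7,1,0,0,0],[-1,1.5,-3.7,1,0,0,0],[-1,0,-3,1,0,0,0],[-1,0,0,0,0,0,0]])

```text
time_s: 2.38
tcp_pos: [0.4719, 0.2946, 0.2031]
tool_rot: [[0.999, -0.036, 0.014], [-0.036, -0.999, -0.004], [0.014, 0.004, -1.0]]
force: [-0.5, 0.3, 0.9]
finger_gap: 1.001
```

Request:
arm_command(commands=[[-1,-1.1,-1.3,2,0,-0.8,0],[-1,0,0,2,0,0,0],[-1,0,0,0,0,0,0]])

```text
time_s: 2.63
tcp_pos: [0.4613, 0.3119, 0.1609]
tool_rot: [[0.999, -0.033, -0.002], [-0.033, -0.999, -0.002], [-0.001, 0.002, -1.0]]
force: [-0.1, -0.5, 0.0]
finger_gap: 0.996
```

```bash
python3 - <<'E'
from h import *
w=cam('wrist','w0.png'); o=observe(); print(o['tcp_pos'],np.round(o['tool_rot'],3).tolist())
print(np.linalg.inv(w['camera_from_world']).round(3).tolist(), proj(w,[.460,.308,.02]))
m=cv2.inRange(cv2.cvtColor(w['bgr'],cv2.COLOR_BGR2HSV),(0,0,165),(180,45,255))
n,l,st,ce=cv2.connectedComponentsWithStats(m)
for i in range(1,n):
    if st[i,4]>300: print(st[i],ce[i].round(1),onz(w,*ce[i],.02).round(4))
E
```

```text
[0.46127766 0.31286189 0.16270062] [[0.999, -0.033, -0.001], [-0.033, -0.999, -0.0], [-0.001, 0.0, -1.0]]
[[-0.034, -0.949, -0.313, 0.547], [-0.999, 0.033, 0.008, 0.309], [0.003, 0.313, -0.95, 0.307], [0.0, 0.0, 0.0, 1.0]] [279.22833639 205.46462872]
[   0    0   88   77 4656] [40.7 33.2] [0.6221 0.5086 0.02  ]
[    0     0   458   289 72192] [285.6 162.1] [0.5043 0.3004 0.02  ]
[254   8  29  28 729] [267.9  21.5] [0.6243 0.3126 0.02  ]
[192  51  90  13 887] [235.2  57.1] [0.5981 0.3427 0.02  ]
[540 174  20  82 981] [552.4 223.9] [0.4296 0.0206 0.02  ]
[507 263  53  35 547] [537.8 277.7] [0.365 0.02  0.02 ]
```

View pics/w0.png

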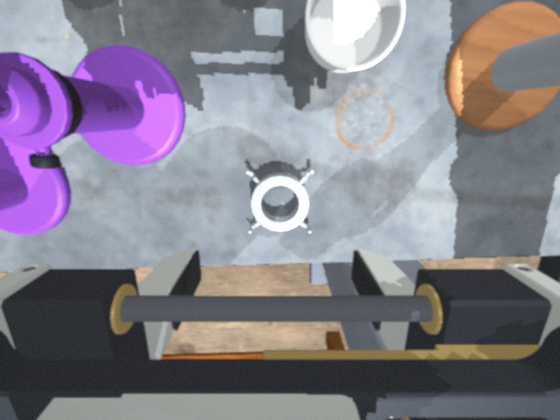

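The wrist view shows the ring at (280,204), within a pixel or two of my prediction, with nothing in the way. I'm descending on it.

Request:
arm_command(commands=[[-1,-0.1,0.5,3,0,0,0],[-1,0,0,3,0,0,0],[-1,0,0,3,0,0,0],[-1,0,0,2.5,0,0,0],[-1,0,0,1,0,0,0],[-1,0,0,0,0,0,0]])

```text
time_s: 3.18
tcp_pos: [0.4666, 0.3087, 0.0422]
tool_rot: [[0.999, -0.038, 0.011], [-0.038, -0.999, 0.005], [0.01, -0.006, -1.0]]
force: [-0.1, -0.1, 0.2]
finger_gap: 1.002
```

Request:
arm_command(commands=[[-1,-0.6,0,0.5,0.3,-0.6,0],[-1,0,0,0,0,0,0],[-1,0,0,1,0,0,0],[-1,0,0,0.5,0,0,0],[-1,0,0,0,0,0,0]])

```text
time_s: 3.6
tcp_pos: [0.4636, 0.311, 0.0267]
tool_rot: [[0.999, -0.039, 0.006], [-0.039, -0.999, 0.016], [0.006, -0.017, -1.0]]
force: [-0.5, 0.1, -0.1]
finger_gap: 0.999
```

Request:
arm_command(commands=[[-1,-0.2,0.2,0.6,-0.9,-0.4,0],[-1,0,0,0,0,0,0],[-1,-0.1,0,0.4,0,0,0],[-1,0,0,0,0,0,0]])

```text
time_s: 3.93
tcp_pos: [0.4608, 0.3095, 0.0164]
tool_rot: [[0.999, -0.04, -0.001], [-0.04, -0.999, -0.0], [-0.001, 0.0, -1.0]]
force: [-0.2, -0.4, 0.6]
finger_gap: 0.996
```

Now close on it.

Request:
arm_command(force=25, commands=[[-1,0,0.1,0.2,0,0,0],[-1,0,0,0,0,0,0],[1,0,0,0,0,0,0],[1,0,0,0,0,0,0],[1,0,0,0,0,0,0],[1,0,0,0,0,0,0],[1,0,0,0,0,0,0],[1,0,0,0,0,0,0]])

```text
time_s: 4.6
tcp_pos: [0.4608, 0.3086, 0.0144]
tool_rot: [[0.999, -0.039, -0.001], [-0.039, -0.999, 0.0], [-0.001, -0.0, -1.0]]
force: [0.4, 0.3, -0.9]
finger_gap: 0.655
```

Request:
arm_command(commands=[[1,0,0,-1,0,0,0],[1,0,0,-3,0,0,0],[1,0,0,-3.5,0,0,0],[1,0,0,-3.5,0,0,0],[1,0,0,-3.5,0,0,0],[1,0,0,-3.5,0,0,0],[1,0,0,-3.5,0,0,0],[1,0,0,-3,0,0,0],[1,0,0,-1,0,0,0],[1,0,0,0,0,0,0]])

```text
time_s: 5.43
tcp_pos: [0.457, 0.3078, 0.2864]
tool_rot: [[0.999, -0.035, -0.006], [-0.035, -0.999, -0.001], [-0.006, 0.001, -1.0]]
force: [-0.7, 0.3, -0.7]
finger_gap: 0.654
```

Request:
arm_command(commands=[[1,0,1,0,0,0,1],[1,0,3,0,0,0,1],[1,0,3.5,0,0,0,1],[1,0,3.5,0,0,0,1],[1,0,3.5,0,0,0,1],[1,0,3.5,0,0,0,1],[1,0,2,0,0,0,0],[1,0,1,0,0,0,0],[1,0,0,0,0,0,0]])

```text
time_s: 6.18
tcp_pos: [0.4267, 0.083, 0.2766]
tool_rot: [[0.988, -0.152, -0.023], [-0.152, -0.988, -0.004], [-0.022, 0.008, -1.0]]
force: [-0.8, 0.6, -0.7]
finger_gap: 0.651
```

```bash
python3 - <<'E'
from h import *
w=cam('wrist','w1.png'); o=observe(); print(o['tcp_pos'],np.round(o['tool_rot'],3).tolist())
c,s=np.cos(np.radians(-8)),np.sin(np.radians(-8))
for n,p in dict(head=(0,0,.194),c1=(.012,.011,.194),c2=(-.012,.011,.194),c3=(-.012,-.011,.194),c4=(.012,-.011,.194),but=(0,.016,.177),foot=(0,0,.013),knob=(-.039,0,.118)).items():
    x,y,z=p; print(n,proj(w,[.5805+c*x-s*y,.092+s*x+c*y,z]).round(1))
p=np.array(o['tcp_pos']);print('ring exp',proj(w,p+[0,0,-.0144]), proj(w,p+[0,0,.0056]))
E
```

```text
[0.42671156 0.0840694  0.27655993] [[0.988, -0.151, -0.023], [-0.151, -0.989, -0.004], [-0.022, 0.007, -1.0]]
head [226.2  11.3]
c1 [208.  -10.1]
c2 [211.2  32.2]
c3 [243.7  31.8]
c4 [241.8 -10.6]
but [207.5  19.1]
foot [248.2  57.4]
knob [241.2  84.5]
ring exp [274.03070609 262.94462683] [274.12626823 280.91331676]
```

View pics/w1.png

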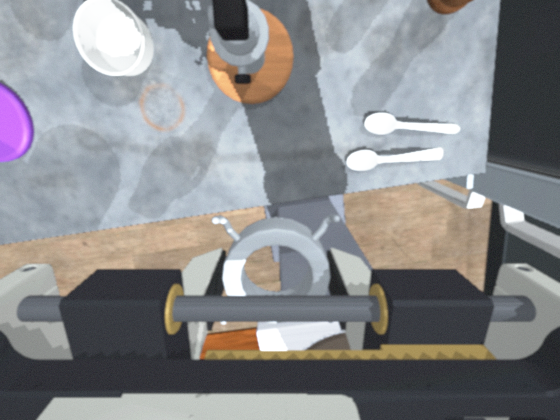

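The wrist view shows the head at the top edge (215–247, 0–37), the foot centred near (250,57) and the knob at (242,79), all within a few pixels of prediction. The ring is held level. I'm moving nearer to check the whole head.

Request:
arm_command(commands=[[1,2.0,-0.7,0,0.2,1.3,0],[1,2.0,-0.7,0,0,0,0],[1,1,-0.1,0,0,0,0],[1,0,0,0,0,0,0]])

```text
time_s: 6.57
tcp_pos: [0.4796, 0.0943, 0.2738]
tool_rot: [[0.989, -0.149, -0.001], [-0.149, -0.989, -0.003], [-0.0, 0.003, -1.0]]
force: [-0.4, -0.2, -0.9]
finger_gap: 0.655
```

```bash
cat > look.py <<'E'
from h import *
import sys
w=cam('wrist'); o=observe(); print(o['tcp_pos'],np.round(o['tool_rot'],3).tolist())
c,s=np.cos(np.radians(-8)),np.sin(np.radians(-8))
g=lambda x,y,z:proj(w,[.5805+c*x-s*y,.0915+s*x+c*y,z])
u,v=g(0,0,.194); x0,y0=max(0,int(u)-55),max(0,int(v)-55)
im=cv2.resize(w['bgr'][y0:y0+120,x0:x0+120],None,fx=5,fy=5,interpolation=cv2.INTER_CUBIC)
q=np.int32([(g(a*.012,b*.011,.194)-[x0,y0])*5 for a,b in((1,1),(-1,1),(-1,-1),(1,-1))])
cv2.polylines(im,[q],True,(0,0,255),1); cv2.circle(im,tuple(np.int32((g(0,.016,.177)-[x0,y0])*5)),4,(0,255,0),1)
cv2.imwrite('pics/'+sys.argv[1],im); print(x0,y0,u,v)
E
python3 look.py w2.png
```

```text
[0.47866032 0.09465463 0.27368089] [[0.989, -0.149, -0.002], [-0.149, -0.989, -0.003], [-0.001, 0.003, -1.0]]
203 40 258.2609896842136 95.87100096611961
```

View pics/w2.png

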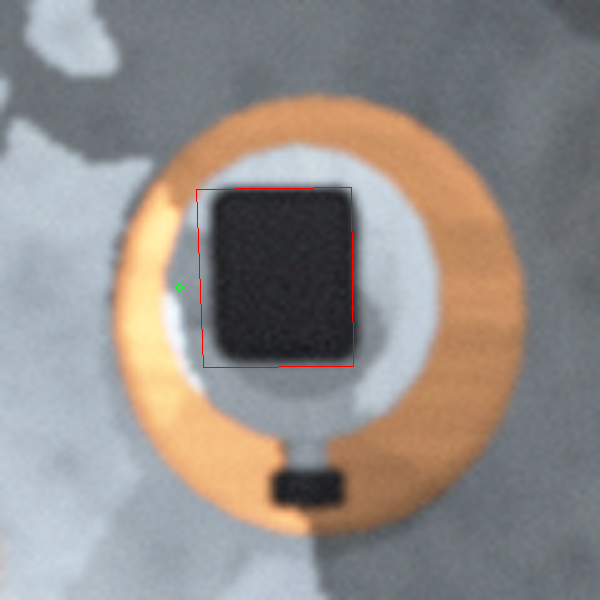

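The close view shows the black head at crop (212–355, 188–360). That puts the axis about 1.2 mm towards −y of the prediction, at (0.581, 0.0903), with yaw ≈ −8°.

Request:
arm_command(commands=[[1,2,-0.3,0,0,0,0],[1,3,-0.3,0,0,0,0],[1,3,-0.3,0,0,0,0],[1,1.5,-0.2,0,0,0,0],[1,0,0,0,0,0,0],[1,0,0,0,0,0,0]])

```text
time_s: 7.12
tcp_pos: [0.5725, 0.0962, 0.2711]
tool_rot: [[0.99, -0.141, -0.008], [-0.141, -0.99, -0.003], [-0.008, 0.004, -1.0]]
force: [-1.3, -0.1, -0.8]
finger_gap: 0.657
```

Request:
arm_command(commands=[[1,0.9,0.4,0,0,0.4,0],[1,0,0,0,0,0,0],[1,0,0,0,0,0,0]])

```text
time_s: 7.37
tcp_pos: [0.5784, 0.0917, 0.2709]
tool_rot: [[0.99, -0.138, -0.003], [-0.138, -0.99, -0.004], [-0.002, 0.004, -1.0]]
force: [-0.3, -0.2, -1.0]
finger_gap: 0.659
```

Request:
arm_command(commands=[[1,0.3,0.1,1,0,0.2,0],[1,0,0,2,0,0,0],[1,0,0,1,0,0,0],[1,0,0,0,0,0,0]])

```text
time_s: 7.7
tcp_pos: [0.5802, 0.0899, 0.2298]
tool_rot: [[0.99, -0.138, 0.004], [-0.138, -0.99, -0.005], [0.005, 0.004, -1.0]]
force: [-0.1, 0.2, -0.1]
finger_gap: 0.656
```

```bash
python3 - <<'E'
from h import *
o=observe();p=np.array(o['tcp_pos']);print(p)
s=cam('side');t=cam('top')
w=cam('wrist')
a=cv2.resize(s['bgr'][130:220,235:325],None,fx=4.4,fy=4.4,interpolation=cv2.INTER_CUBIC)
b=cv2.resize(w['bgr'][150:330,180:380],None,fx=2.0,fy=2.2,interpolation=cv2.INTER_CUBIC)
cv2.imwrite('pics/m1.png',np.hstack([a,b]))
print('head top side',proj(s,[.581,.0903,.194]),'wrist',proj(w,[.581,.0903,.194]))
E
```

```text
[0.58024515 0.0898674  0.2298103 ]
head top side [275.62119659 152.84844417] wrist [275.47680039 247.57778705]
```

View pics/m1.png

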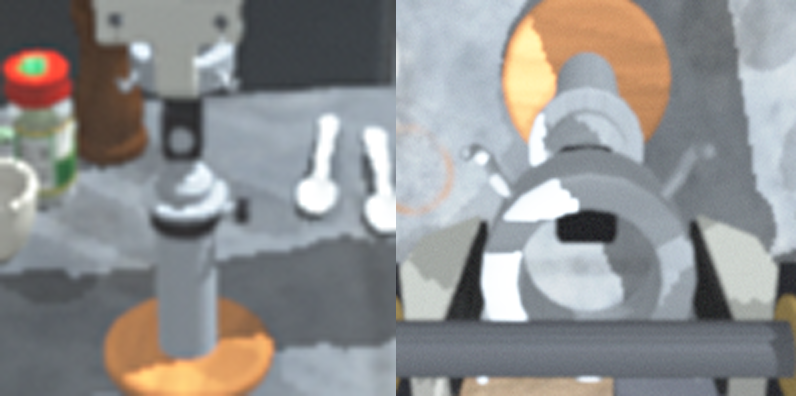

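In the side and wrist crops the ring sits centred over the head to within about 1 mm (bore centre 590 vs head centre 586). I'm lowering it.

Request:
arm_command(commands=[[1,0,0,1,0.1,-0.3,0],[1,0,0,1,0,0,0],[1,0,0,1,0,0,0],[1,0,0,0.5,0,0,0],[1,0,0,0,0,0,0]])

```text
time_s: 8.27
tcp_pos: [0.5829, 0.0908, 0.1958]
tool_rot: [[0.99, -0.138, 0.005], [-0.138, -0.99, -0.0], [0.005, -0.0, -1.0]]
force: [-0.2, -0.1, -0.7]
finger_gap: 0.651
```

Request:
arm_command(commands=[[1,-0.2,0,0.8,0,-0.3,0],[1,-0.1,0,0.8,0,0,0],[1,0,0,0.8,0,0,0],[1,0,0,0,0,0,0]])

```text
time_s: 8.6
tcp_pos: [0.5794, 0.0912, 0.1689]
tool_rot: [[0.99, -0.138, -0.001], [-0.138, -0.99, 0.0], [-0.001, -0.0, -1.0]]
force: [-0.8, -0.4, -0.3]
finger_gap: 0.656
```

Request:
arm_command(commands=[[1,0.15,0.05,0.4,0,0,0],[1,0,0,0.4,0,0,0],[1,0,0,0.4,0,0,0],[1,0,0,0,0,0,0]])

```text
time_s: 8.93
tcp_pos: [0.5811, 0.0905, 0.1554]
tool_rot: [[0.99, -0.138, -0.001], [-0.138, -0.99, 0.0], [-0.001, -0.0, -1.0]]
force: [-0.2, -0.3, -0.7]
finger_gap: 0.653
```

Request:
arm_command(commands=[[1,0,0,0.4,0,0,0],[1,0,0,0.2,0,0,0],[1,0,0,0.2,0,0,0],[1,0,0,0,0,0,0]])

```text
time_s: 9.27
tcp_pos: [0.5814, 0.0906, 0.147]
tool_rot: [[0.99, -0.138, -0.001], [-0.138, -0.99, 0.001], [-0.001, -0.001, -1.0]]
force: [-0.6, -1.2, -1.1]
finger_gap: 0.655
```

Request:
arm_command(commands=[[1,0,0,0.1,0,0,0],[1,0,0,0.1,0,0,0],[1,0,0,0,0,0,0]])

```text
time_s: 9.52
tcp_pos: [0.5817, 0.0908, 0.1467]
tool_rot: [[0.99, -0.138, 0.001], [-0.138, -0.99, 0.0], [0.001, -0.0, -1.0]]
force: [-0.1, -0.3, -1.5]
finger_gap: 0.653
```

Request:
arm_command(commands=[[0,0,0,0,0,0,0],[-0.6,0,0,0,0,0,0],[-0.6,0,0,0,0,0,0],[-0.6,0,0,0,0,0,0],[-0.6,0,0,0,0,0,0]])

```text
time_s: 9.93
tcp_pos: [0.5824, 0.0911, 0.1473]
tool_rot: [[0.99, -0.138, 0.003], [-0.138, -0.99, 0.001], [0.003, -0.001, -1.0]]
force: [0.6, 0.4, -0.4]
finger_gap: 0.793
```

```bash
python3 - <<'E'
from h import *
o=observe();print(o['tcp_pos'],o['finger_gap'],o['force'])
s=cam('side');w=cam('wrist')
a=cv2.resize(s['bgr'][130:220,235:325],None,fx=4.4,fy=4.4,interpolation=cv2.INTER_CUBIC)
b=cv2.resize(w['bgr'][150:330,180:380],None,fx=2.0,fy=2.2,interpolation=cv2.INTER_CUBIC)
cv2.imwrite('pics/m2.png',np.hstack([a,b]))
E
```

```text
[0.58241348 0.09106599 0.14733395] 0.7932542782413016 [ 0.60327647  0.42109533 -0.38884948]
```

View pics/m2.png

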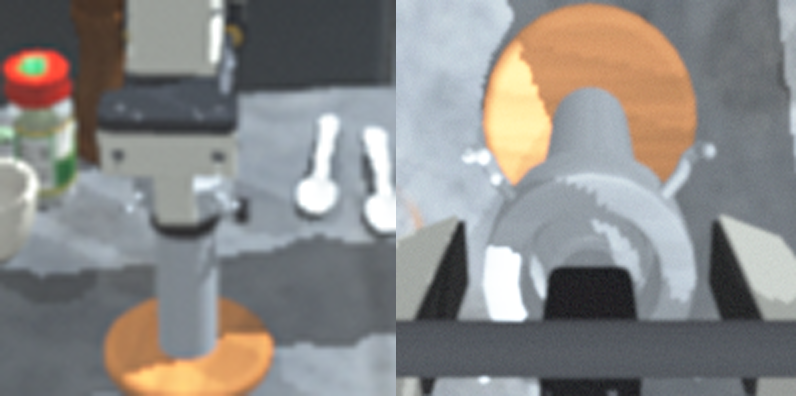

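Request:
arm_command(commands=[[-0.6,-0.15,0,-1,0,-0.2,0],[-0.6,0,0,-1,0,0,0],[-0.6,0,0,0,0,0,0],[-0.6,0,0,0,0,0,0]])

```text
time_s: 10.37
tcp_pos: [0.5808, 0.0914, 0.1697]
tool_rot: [[0.99, -0.138, -0.001], [-0.138, -0.99, 0.001], [-0.001, -0.001, -1.0]]
force: [-0.1, -0.3, -0.5]
finger_gap: 0.799
```

```bash
python3 - <<'E'
from h import *
o=observe();print(o['tcp_pos'],o['finger_gap'],o['force'])
s=cam('side');w=cam('wrist')
a=cv2.resize(s['bgr'][140:200,245:305],None,fx=6.6,fy=6.6,interpolation=cv2.INTER_CUBIC)
b=cv2.resize(w['bgr'][150:330,180:380],None,fx=2.0,fy=2.2,interpolation=cv2.INTER_CUBIC)
q=np.int32([(proj(s,[.581,.0903,.152]+.030*np.array([np.cos(k),np.sin(k),0]))-[245,140])*6.6+3 for k in np.linspace(0,6.28,40)])
cv2.polylines(a,[q],True,(0,0,255),1)
q=np.int32([(proj(w,[.581,.0903,.152]+.030*np.array([np.cos(k),np.sin(k),0]))-[180,150])*[2,2.2] for k in np.linspace(0,6.28,40)])
cv2.polylines(b,[q],True,(0,0,255),1)
cv2.imwrite('pics/m3.png',np.hstack([a,b]))
E
```

```text
[0.58076068 0.09136236 0.16969881] 0.7989541599979216 [-0.06186546 -0.32974327 -0.45349598]
```

View pics/m3.png

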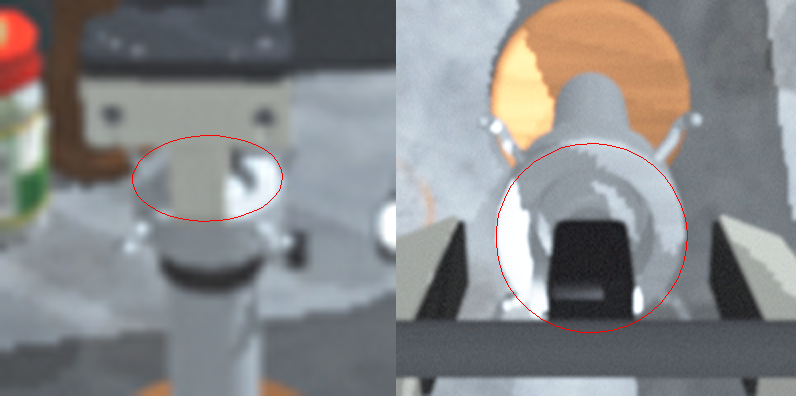

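The ring's top rim matches the predicted circle at z = 0.152 in both views: seated flat, and clear of the fingers. Now I'll pinch the head.

Request:
arm_command(force=35, commands=[[-0.6,0,0.1,0,0,0,0],[0.4,0,0,0,0,0,0],[1,0,0,0,0,0,0],[1,0,0,0,0,0,0],[1,0,0,0,0,0,0],[1,0,0,0,0,0,0],[1,0,0,0,0,0,0],[1,0,0,0,0,0,0]])

```text
time_s: 11.13
tcp_pos: [0.58, 0.0902, 0.1683]
tool_rot: [[0.99, -0.138, -0.003], [-0.138, -0.99, 0.001], [-0.003, -0.001, -1.0]]
force: [1.3, 2.4, -0.9]
finger_gap: 0.345
```

Request:
arm_command(commands=[[1,0,0,0,0,0,0],[1,0,0,0,0,0,0],[1,0,0,0,0,0,0],[1,0,0,0,0,0,0]])

```text
time_s: 11.47
tcp_pos: [0.5801, 0.091, 0.1683]
tool_rot: [[0.991, -0.137, -0.003], [-0.137, -0.991, 0.002], [-0.003, -0.002, -1.0]]
force: [0.8, 1.3, -1.0]
finger_gap: 0.235
```

Gap 0.235 ≈ 21.6 mm, so the button is flush. Pulling up gently.

Request:
arm_command(commands=[[1,0,0,-0.3,0,0,0],[1,0,0,-0.6,0,0,0],[1,0,0,-0.6,0,0,0],[1,0,0,0,0,0,0]])

```text
time_s: 11.8
tcp_pos: [0.5801, 0.0911, 0.1835]
tool_rot: [[0.991, -0.137, -0.004], [-0.137, -0.991, 0.002], [-0.004, -0.002, -1.0]]
force: [-0.4, 1.4, -2.6]
finger_gap: 0.242
```

Request:
arm_command(commands=[[1,0,0,-0.8,0,0,0],[1,0,0,-1,0,0,0],[1,0,0,-1,0,0,0],[1,0,0,-1,0,0,0],[1,0,0,-1,0,0,0],[1,0,0,0,0,0,0]])

```text
time_s: 12.3
tcp_pos: [0.5801, 0.0911, 0.2358]
tool_rot: [[0.991, -0.136, -0.004], [-0.136, -0.991, 0.003], [-0.004, -0.002, -1.0]]
force: [-0.3, 1.1, -3.2]
finger_gap: 0.239
```

Request:
arm_command(commands=[[1,0,0,-0.8,0,0,0],[1,0,0,-0.6,0,0,0],[1,0,0,-0.3,0,0,0],[1,0,0,-0.3,0,0,0],[1,0,0,-0.3,0,0,0]])

```text
time_s: 12.72
tcp_pos: [0.5799, 0.0911, 0.2585]
tool_rot: [[0.991, -0.136, -0.004], [-0.136, -0.991, 0.003], [-0.005, -0.003, -1.0]]
force: [15.9, 7.2, -44.6]
finger_gap: 0.237
```

Request:
arm_command(force=50, commands=[[1,0,0,0,0,0,0],[1,0,0,0,0,0,0],[1,0,0,0,0,0,0],[1,0,0,-0.05,0,0,0]])

```text
time_s: 13.05
tcp_pos: [0.58, 0.091, 0.2579]
tool_rot: [[0.991, -0.136, -0.005], [-0.136, -0.991, 0.003], [-0.006, -0.003, -1.0]]
force: [2.1, 2.9, -4.3]
finger_gap: 0.236
```

```bash
python3 - <<'E'
from h import *
o=observe();print(o['tcp_pos'],o['finger_gap'],o['force'])
s=cam('side');w=cam('wrist')
a=cv2.resize(s['bgr'][100:230,225:325],None,fx=4,fy=4,interpolation=cv2.INTER_CUBIC)
b=cv2.resize(w['bgr'][150:410,180:380],None,fx=2.0,fy=2,interpolation=cv2.INTER_CUBIC)
ring=lambda c,o,k:np.int32([(proj(c,[.581,.0903,.242]+.030*np.array([np.cos(t),np.sin(t),0]))-o)*k for t in np.linspace(0,6.28,40)])
cv2.polylines(a,[ring(s,[225,100],4)],True,(0,0,255),1); cv2.polylines(b,[ring(w,[180,150],2)],True,(0,0,255),1)
cv2.imwrite('pics/m4.png',np.hstack([a,b]))
E
```

```text
[0.58003362 0.09103383 0.25791978] 0.2363934183040332 [ 2.07572984  2.85899312 -4.31875398]
```

View pics/m4.png

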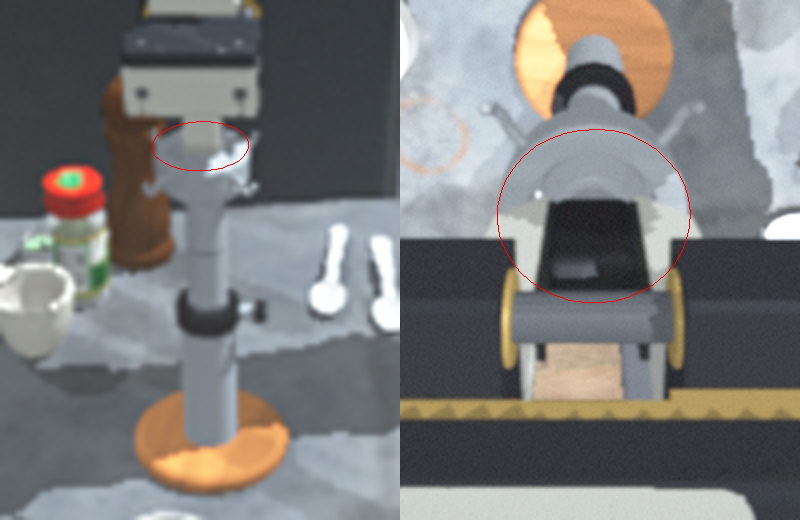

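The mast is out with the ring seated under the head: its rim is at the circle predicted for 90 mm of travel in the side view. I'll add a light upward preload and settle.

Request:
arm_command(commands=[[1,0,0,-0.1,0,0,0]])

```text
time_s: 13.23
tcp_pos: [0.58, 0.0911, 0.2584]
tool_rot: [[0.991, -0.136, -0.006], [-0.136, -0.991, 0.004], [-0.006, -0.003, -1.0]]
force: [7.9, 4.8, -21.3]
finger_gap: 0.237
```

```bash
python3 - <<'E'
from h import *
for i in range(4): cam('side'); o=observe(); print(o['tcp_pos'],o['force'],o['finger_gap'],o['time_s'])
E
```

```text
[0.58000965 0.09102436 0.25836   ] [  4.46234032   3.32604721 -11.6631211 ] 0.23823694401745998 13.2833
[0.57999414 0.09103156 0.25832764] [  3.39231529   3.25362609 -11.50916585] 0.23684351792211875 13.3333
[0.58001138 0.0910378  0.2583526 ] [  4.87862528   2.94916352 -12.19313037] 0.23421248243462814 13.3833
[0.58000984 0.09104774 0.25833956] [  4.40459849   2.7526276  -12.98252509] 0.2369216558858147 13.4333
```

It holds steady at the stop with about 12 N of pull, so I'm handing it in.

```bash
python3 -c "
from h import *
finish_job(); o=observe(); print(o['tcp_pos'],o['force'],o['finger_gap'])"
```

```text
the job is handed in; nothing more can be done
the job is handed in; nothing more can be done
```

The spoon stand is ready and handed in: the ring is on the mast, and the arm is still holding the mast fully out by the head. It took about 13.4 s of the 58 s allowed.

- **Ring:** I lowered it over the head onto the flange and let go. Its rim matched the circle predicted for a seated ring in the wrist view. In the side view a finger hid part of the ring, but what showed agreed.
- **Mast:** I pinched the head until the jaws stood about 22 mm apart, which means the button was flush. I then pulled it up 90 mm, past the first stop to the hard second stop.
- **Last checks:** The height was steady at 0.2583 m, with an upward pull of about 12 N and a 50 N grip. The last picture shows the ring still seated and raised with the mast. The nearby things visible in that picture looked undisturbed.
- **Misses:** The pull peaked at about 45 N when the mast met the hard stop, within the 120 N wrist limit, and I eased it off at once. In the last wrist view the predicted circle sat slightly off the ring; I didn't look into why. No state could be read after handing in.

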